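Stand the slide plate up to drain

ROBOT

A 7-joint arm with a two-finger parallel gripper is mounted at the origin on the work surface. World frame = base frame: x ahead of the robot, y to its left, z up, the work surface at z = 0. Lengths are in mm, angles in rad, forces in N, time in s.
With the tool pointing down it reaches from about 400 to 875 mm from the base axis. Payload 19.3 kg.
Tool frame: the origin (TCP) lies at the very end of the fingers, on their centre line; the grasp point (between the pads) lies 19 mm behind it (grip_point_offset is the z of the grasp point in the tool frame, in mm); z points along the fingers, x is the direction in which the jaws open and shut, and the axes are right-handed (so a half turn about z gives the same grasp; the last joint's range is limited). The gripper opens to 85 mm and grips with 20 to 120 N. Pads are 22 mm wide; open, the fingers measure 114 mm over their backs; the gripper's body (76 mm by 85 mm) begins 54 mm behind the grasp point. The pads swing forward as they close: fully open they stand 13 mm farther back than shut.
Start: joints at [1.155, 0.521, -0.036, 1.599, 0.021, 1.021, -0.113], TCP at [211.815, -588.004, 231.291] pointing down, gripper open.
Joint ranges: [-2.91, 2.91], [-0.3, 2.13], [-1.5, 1.42], [0.17, 2.43], [-1.26, 4.41], [0.16, 1.93], [-2.52, 2.52]. Speed limits (rad/s): [1.89, 1.89, 2.39, 2.39, 3.01, 3.01, 3.01].

INTERFACE

Orientations are given as a 3x3 rotation matrix whose columns are the frame's x, y, z axes.
In Python, from workcell import movep, movel, goto_joints, open_gripper, clamp, wait, inverse_kinematics, read_state, camera, PlanningError, finish_job, grip_point_offset gives the robot as it stands. Calls block until the motion is done:
- movep(position, orientation): joint-space move of the TCP to a pose.
- movel(position, frame=None, max_speed=150, guard=None): straight line of the TCP; frame=None keeps the orientation; max_speed is the mean speed in mm/s. With guard (N) it stops when the force on the tool has changed by that much, and returns True; else False.
- goto_joints(angles): joint-space move.
- open_gripper() and clamp(): open the fingers fully, or close them until they stop; the grip force is fixed at half the most.
- wait(seconds).
- inverse_kinematics(position, orientation): joint angles nearest the present ones, or None.
- read_state(): the state.
- camera(name): name is "scene" or "top" or "wrist"; returns a dict with "image" (384x512x3 uint8, blue, green, red), "range_z" (384x512 float32, mm along the optical axis (not along the pixel's ray), 0 where there is no reading), "fx", "fy", "cx", "cy" (pixels), "cam_to_world" (4x4, takes a point from camera to world coordinates). Camera axes: x right, y up, looking along -z (the intrinsics and any distortion apply to the point x, -y, -z); pixel columns grow to the right and rows downward; lengths in mm; the calibration is good to about 2 mm. A picture is of the moment at which its call begins.
A pose or a line that the arm cannot do raises PlanningError and nothing moves.
- finish_job(): hands the job in, once; it reports no verdict.
The state is a dict: "time": time; "qpos": joint angles; "qvel": joint speeds; "joint_efforts": joint torques, N m; "eef_pos": TCP position; "tool_rot": TCP orientation; "ft_force": force on the tool from outside, world axes, zero at the start; "torque": the same for the moment, N m; "finger_gap": finger opening in mm.
Only numpy, scipy, OpenCV 4.12 (cv2) and the standard library are available. Lean on these libraries where they do the work, as an engineer would, in place of code of your own. Each camera call takes 0.05 s, during which the arm holds its last target.

TASK

The rinsed aluminium slide plate lies flat across the drip channel of the white draining stand, too wide to grasp: tip it upright against the stand's leaning steel back rest, pivoting on its edge next to the rest, until it stands on that edge at about the middle of the deck and leans flat and square against the rest, recessed face to the rest, let go. Keep that edge down on the deck all the way, press gently, and leave the bottle, beaker and tube rack where they are.

Things in the scene. Friction and masses are not known exactly. Their poses are not given: they have to be found in the camera images.
- plate: Aluminium plate for microscope slides, 110 (x) by 120 (y) by 8 (z) mm, about 0.29 kg, with four dark shallow recesses (flush for contact) in its upper face. Origin: centre of its underside; x towards the end nearest the back rest, z out of the recessed face. Starts flat on the deck, bridging the channel, turned up to 0.3 rad from the stand's x and up to 12 mm off its middle, its free (-x) end jutting out past the deck.
- plate_foot (a point): Centre of the plate's +x end face (55 mm from the plate's centre, at half thickness): the end towards the back rest, on which it must stand. Same axes as the plate.
- stand: Draining stand fixed to the bench, 200 (x) by 200 (y) mm: two flat white shoulders, tops (the deck) 50 mm above the bench, with a 64 mm wide drip channel between them along the middle (y = 0), floor 4 mm above the bench, open above and at the -x end. A steel back rest stands across it. Origin: centre of its underside; x towards the back rest, z up.
- slot_end (a point): Middle of the stand at deck height (50 mm up), 27 mm to +x of its origin (stand axes): the nearest place for the rest. The rest is a rigid flat panel 190 mm wide, 68 mm high, leaning 0.26 rad back (to +x) from vertical. It is clamped tight with its face meeting the deck 0 to 30 mm to +x of this point; that distance is not reported: look or feel for it.
- reagent_bottle: White plastic bottle with a grey cap, 60 mm diameter, 130 mm tall, bystander. Origin at the centre of its underside.
- beaker: Glass beaker, 68 mm diameter at the rim, 85 mm tall, bystander. Origin at the centre of its underside.
- tube_rack: White rack of capped tubes, 160 (x) by 60 (y) by 90 mm tall, bystander. Origin at the centre of its underside.
Not all that is in view belongs to the job. Several things have the shape of the plate; the one meant has the colours described above.

How it is judged:
By the outcome, as a careful person would: the job done as asked, in the order asked, and still so for the second after the job is handed in, with the robot touching nothing.
It also fails if it takes over 64 s, if anything falls off the work surface, if the arm or the gripper's body presses on something with over 40 N, if the wrist force passes 120 N, or if a joint passes its speed limit or range.

## Working session

There is one attempt and no reset: what is moved stays moved. The work goes in short steps, each a Python script; the robot and the scene stay as the last script left them, time stands still between calls to the robot, and variables do not carry over. Pictures are saved under pics/ and viewed, and the job is handed in when it is done.

```bash
ls; mkdir -p pics; python3 - <<'E'
from workcell import *
import cv2, numpy as np
s=read_state(); print(s['time'],s['eef_pos'],s['finger_gap'],grip_point_offset)
for n in ['scene','top','wrist']:
    c=camera(n); cv2.imwrite(f'pics/{n}0.png',c['image']); np.savez(f'{n}0.npz',**c)
    print(n,c['fx'],c['cx'],c['cy'],np.round(c['cam_to_world'],3).tolist(),[k for k in c])
E
```

```text
pics
0.0 [ 211.69576011 -587.71242898  230.72952344] 85.6187818762698 -18.700000000000003
scene 381.73280662093833 250.93035154868738 188.31136507078307 [[-0.681, -0.567, 0.464, 1227.804], [0.733, -0.527, 0.431, 549.994], [0.001, 0.633, 0.774, 1111.552], [0.0, 0.0, 0.0, 1.0]] ['image', 'range_z', 'fx', 'fy', 'cx', 'cy', 'cam_to_world']
top 485.36185353666275 255.14755205945207 193.7511028727579 [[-0.023, 0.986, -0.166, 367.27], [-1.0, -0.021, 0.012, -3.88], [0.008, 0.166, 0.986, 1429.631], [0.0, 0.0, 0.0, 1.0]] ['image', 'range_z', 'fx', 'fy', 'cx', 'cy', 'cam_to_world']
wrist 332.966630919332 262.2604117234782 192.0209988048797 [[0.339, 0.899, 0.278, 282.877], [-0.941, 0.324, 0.1, -562.472], [-0.001, -0.295, 0.955, 373.92], [0.0, 0.0, 0.0, 1.0]] ['image', 'range_z', 'fx', 'fy', 'cx', 'cy', 'cam_to_world']
```

View pics/scene0.png

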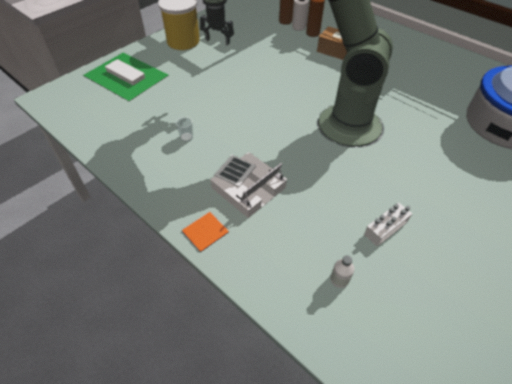

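View pics/top0.png

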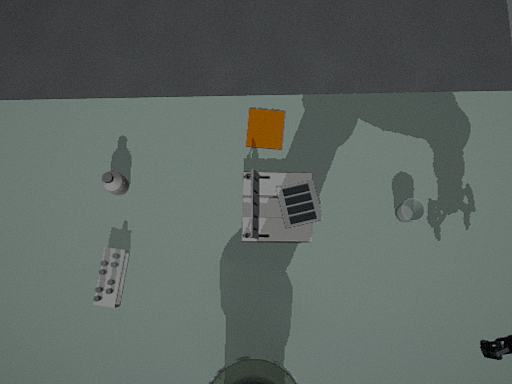

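The top view shows the stand at about (278,207), with its rest on the left (+y world). The plate with dark recesses is at (298,203), the orange decoy at (266,128), and the beaker, bottle and rack are clear of it. Next I'll measure roughly.

```bash
cat > h.py <<'E'
import numpy as np, cv2
def ray(c,u,v):
    T=c['cam_to_world']; d=T[:3,:3]@np.array([(u-c['cx'])/c['fx'],-(v-c['cy'])/c['fy'],-1.0]); return T[:3,3],d
def onz(c,u,v,z):
    o,d=ray(c,u,v); return o+d*(z-o[2])/d[2]
def cloud(c):
    v,u=np.mgrid[0:384,0:512]; z=c['range_z'].astype(float)
    P=np.stack([(u-c['cx'])/c['fx']*z,-(v-c['cy'])/c['fy']*z,-z],-1)
    return P@c['cam_to_world'][:3,:3].T+c['cam_to_world'][:3,3]
E
python3 - <<'E'
from h import *
c=dict(np.load('top0.npz'))
P=cloud(c)
for n,(u,v,z) in dict(c1=(243,172,50),c2=(311,173,50),c3=(311,241,50),c4=(242,241,50),plate=(299,203,58)).items():
    print(n,np.round(onz(c,u,v,z),1),P[v,u].round(1))
im=cv2.resize(c['image'][150:260,220:340],None,fx=6,fy=6,interpolation=cv2.INTER_CUBIC)[:600,:720]; cv2.imwrite('pics/topz.png',im)
E
```

```text
c1 [664.1  13.2  50. ] [ 6.749e+02  1.380e+01 -2.000e-01]
c2 [ 656.9 -184.3   50. ] [ 657.6 -184.8   46.6]
c3 [ 459.8 -176.    50. ] [ 459.8 -176.    50. ]
c4 [464.3  19.8  50. ] [468.   20.7  -3.5]
plate [ 568.4 -145.3   58. ] [ 567.5 -144.6   64.2]
```

View pics/topz.png

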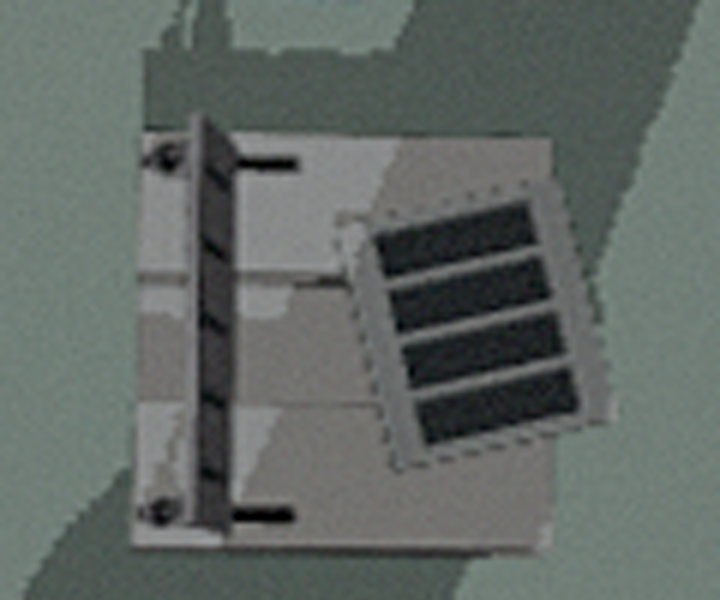

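View pics/wrist0.png

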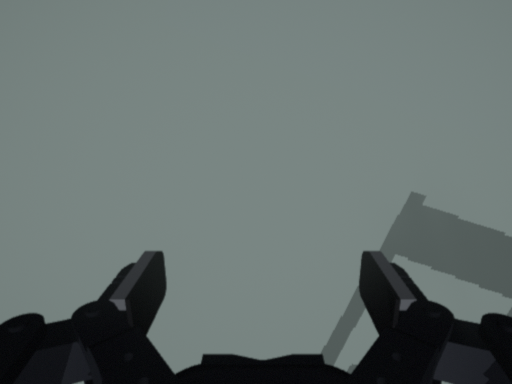

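```bash
python3 - <<'E'
from h import *
from workcell import *
s=read_state(); R=s['tool_rot']; c=dict(np.load('wrist0.npz'));T=c['cam_to_world']
print(R.round(3)); print('cam in tool',(R.T@(T[:3,3]-s['eef_pos'])).round(1),(R.T@-T[:3,2]).round(2))
yaw=np.arctan2(196.5,5.8); sx=np.array([np.cos(yaw),np.sin(yaw),0]); sy=np.array([-sx[1],sx[0],0]); up=np.array([0,0,1.])
def tool(t,sg): # t=angle below horizontal
    z=np.cos(t)*sx-np.sin(t)*up; x=sg*sy; y=np.cross(z,x); return np.stack([x,y,z],1)
for sg in (1,-1):
    for t in (90,60,45,30,20):
        Rr=tool(np.radians(t),sg); camside=Rr[:,1]*(np.sign((R.T@(T[:3,3]-s['eef_pos']))[1]))
        r=[]
        for p in ([561,-195,300],[561,-185,40],[561,-120,120],[561,-50,160]):
            q=inverse_kinematics(p,Rr); r.append(None if q is None else np.round(q,2).tolist())
        print(sg,t,camside.round(2),r)
E
```

```text
[[ 0.339 -0.941 -0.   ]
 [-0.941 -0.339  0.001]
 [-0.001  0.    -1.   ]]
cam in tool [   0.2  -75.5 -143.1] [0.   0.3  0.96]
1 90 [-0.03 -1.   -0.  ] [[-0.37, 0.57, 0.94, 1.63, -0.49, 1.19, -2.48], [-0.06, 0.78, 0.41, 1.84, -0.5, 0.63, -2.51], [-0.36, 0.71, 0.7, 1.86, -0.62, 0.81, -2.5], [-0.62, 0.72, 0.93, 1.86, -0.72, 0.94, -2.52]]
1 60 [-0.03 -0.87 -0.5 ] [[0.32, 0.57, 0.26, 1.48, -0.59, 1.43, -2.43], [0.38, 0.88, 0.15, 1.64, -0.7, 1.01, -2.19], [0.28, 0.72, 0.15, 1.72, -0.69, 1.04, -2.31], [0.18, 0.62, 0.13, 1.78, -0.7, 1.02, -2.42]]
1 45 [-0.02 -0.71 -0.71] [[0.4, 0.69, 0.3, 1.42, -0.79, 1.63, -2.3], [0.47, 1.0, 0.14, 1.53, -0.82, 1.26, -2.07], [0.38, 0.84, 0.15, 1.64, -0.84, 1.26, -2.15], [0.28, 0.73, 0.14, 1.73, -0.88, 1.22, -2.22]]
1 30 [-0.01 -0.5  -0.87] [[0.42, 0.83, 0.38, 1.37, -0.97, 1.85, -2.2], [0.53, 1.14, 0.17, 1.4, -0.93, 1.52, -2.0], [0.43, 0.97, 0.18, 1.56, -0.97, 1.5, -2.03], [0.34, 0.87, 0.17, 1.68, -1.02, 1.45, -2.07]]
1 20 [-0.01 -0.34 -0.94] [[0.78, 0.88, -0.21, 1.32, -0.8, 1.74, -2.39], [0.53, 1.25, 0.21, 1.32, -1.02, 1.7, -1.96], [0.44, 1.08, 0.23, 1.5, -1.
[... 391 characters left out ...]
0.79, -0.64, 1.69, -0.09, 0.91, 0.31], [0.74, 0.71, -0.7, 1.75, -0.11, 0.89, 0.2]]
-1 45 [0.02 0.71 0.71] [[0.95, 0.74, -0.65, 1.38, -0.31, 1.43, 0.43], [0.91, 1.06, -0.59, 1.5, -0.21, 1.07, 0.59], [0.9, 0.92, -0.68, 1.61, -0.24, 1.04, 0.49], [0.87, 0.85, -0.77, 1.7, -0.26, 0.97, 0.38]]
-1 30 [0.01 0.5  0.87] [[0.99, 0.87, -0.66, 1.33, -0.45, 1.54, 0.5], [0.96, 1.21, -0.62, 1.37, -0.31, 1.26, 0.69], [0.95, 1.06, -0.68, 1.52, -0.38, 1.19, 0.62], [0.92, 0.98, -0.76, 1.64, -0.43, 1.09, 0.57]]
-1 20 [0.01 0.34 0.94] [[1.02, 0.95, -0.68, 1.31, -0.54, 1.61, 0.53], [0.98, 1.31, -0.63, 1.29, -0.37, 1.39, 0.73], [0.97, 1.16, -0.69, 1.47, -0.45, 1.3, 0.68], [0.94, 1.08, -0.75, 1.6, -0.51, 1.19, 0.65]]
```

```bash
cat >> h.py <<'E'
def tool(t,yaw,sg=-1): # t deg below horizontal, pointing along stand x
    t=np.radians(t); sx=np.array([np.cos(yaw),np.sin(yaw),0]); sy=np.array([-sx[1],sx[0],0]); up=np.array([0,0,1.])
    z=np.cos(t)*sx-np.sin(t)*up; x=sg*sy; return np.stack([x,np.cross(z,x),z],1)
E
python3 - <<'E'
from h import *
from workcell import *
movep([561,-165,330],tool(90,1.541))
c=camera('wrist'); np.savez('wrist1.npz',**c); cv2.imwrite('pics/wrist1.png',c['image'])
print(read_state()['time'],c['cam_to_world'].round(2).tolist())
E
```

```text
2.2083 [[1.0, 0.03, 0.01, 563.35], [-0.03, 0.95, 0.3, -91.1], [-0.0, -0.3, 0.96, 472.82], [0.0, 0.0, 0.0, 1.0]]
```

View pics/wrist1.png

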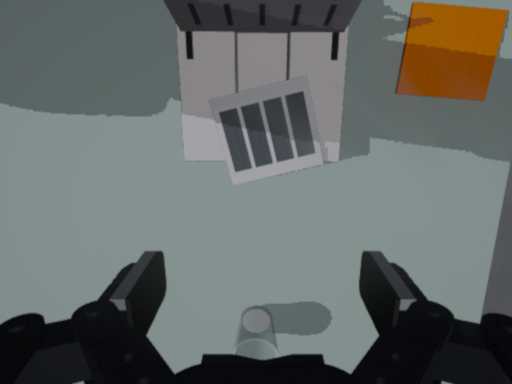

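The view shows the rest's base at about row 31 (columns 180–347), the channel edges at columns 237 and 289, and the plate corners near (210,99), (306,77), (323,162) and (233,183). The free deck edge is at about row 161. I'll refine these.

```bash
python3 - <<'E'
from h import *
c=dict(np.load('wrist1.npz')); im=c['image']
z=cv2.resize(im[0:195,165:360],None,fx=3.05,fy=3.05,interpolation=cv2.INTER_CUBIC); cv2.imwrite('pics/w1z.png',z)
g=cv2.cvtColor(im,cv2.COLOR_BGR2GRAY).astype(int)
for u in (200,215,262,310,330): print(u,g[20:42,u])
P=cloud(c)
for u in (200,262,320): print([P[v,u].round(0).tolist() for v in (5,15,22,27,31,36,45)])
E
```

```text
200 [ 40  35  30  26  31  42  46  46  47  48  58 103 130 133 133 133 133 133
 132 133 132 132]
215 [ 47  48  48  48  48  48  48  48  47  47  58 104 131 133 133 133 133 134
 134 134 134 134]
262 [ 20  19  18  19  22  37  48  48  49  48  48  53  79 116 133 135 134 135
 135 135 135 135]
310 [ 60  60  60  60  55  48  49  50  49  48  50  69 110 133 136 136 136 135
 136 136 136 136]
330 [ 38  46  52  55  58  56  52  49  49  49  49  59 105 133 134 135 134 134
 135 135 134 134]
[[505.0, -11.0, 106.0], [501.0, -16.0, 89.0], [498.0, -20.0, 76.0], [496.0, -23.0, 63.0], [493.0, -25.0, 51.0], [493.0, -30.0, 50.0], [492.0, -40.0, 51.0]]
[[565.0, -13.0, 110.0], [565.0, -18.0, 89.0], [565.0, -22.0, 74.0], [565.0, -25.0, 62.0], [565.0, -28.0, 53.0], [565.0, -26.0, 6.0], [564.0, -37.0, 5.0]]
[[622.0, -14.0, 107.0], [625.0, -20.0, 89.0], [628.0, -24.0, 75.0], [630.0, -27.0, 64.0], [631.0, -30.0, 55.0], [632.0, -35.0, 51.0], [632.0, -44.0, 50.0]]
```

View pics/w1z.png

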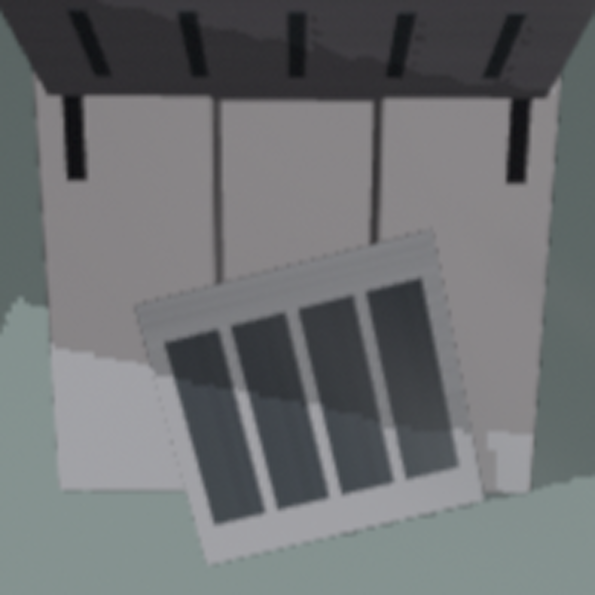

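```bash
cat > m.py <<'E'
from h import *
c=dict(np.load('wrist1.npz'))
q=lambda x,y,z: onz(c,165+(x+.5)/3.05-.5,(y+.5)/3.05-.5,z)
r1=onz(c,200,31,50); r2=onz(c,330,31.8,50); d=(r2-r1)[:2]
f1=q(60,490,50); f2=q(530,492,50)
t1=q(35,85,50);t2=q(562,85,50)
l1=q(211,100,50);l2=q(216,280,50);k1=q(384,100,50);k2=q(380,240,50)
print('rest',r1.round(1),r2.round(1),'normal yaw',np.arctan2(d[0],-d[1]) )
print('front',f1.round(1),f2.round(1),'width',np.linalg.norm(f2-f1), np.arctan2((f2-f1)[0],-(f2-f1)[1]))
print('sides',t1,t2); print('chan',l1,l2,k1,k2)
pl=[q(135,304,58),q(433,230,58),q(484,498,58),q(212,564,58)]
for p in pl: print(p.round(1))
for i in range(4): print('len',np.linalg.norm(pl[i]-pl[(i+1)%4]).round(1))
cen=np.mean(pl,0); ax=(pl[0]+pl[1]-pl[2]-pl[3]); print('cen',cen, 'yaw',np.arctan2(ax[1],ax[0]))
E
python3 m.py
```

```text
rest [493.2 -24.9  50. ] [643.5 -30.5  50. ] normal yaw 1.5336212701671954
front [ 459.8 -176.    50. ] [ 658.7 -183.1   50. ] width 199.0447382185817 1.5350728191909044
sides [466.02089171 -20.41364367  50.        ] [665.13573176 -26.70278834  50.        ]
chan [532.23538259 -27.67660306  50.        ] [530.51722765 -93.05586375  50.        ] [597.85990415 -29.748996    50.        ] [595.96445514 -80.0166117   50.        ]
[ 498.8 -101.    58. ]
[615.8 -77.2  58. ]
[ 637.9 -183.3   58. ]
[ 523.1 -208.3   58. ]
len 119.4
len 108.4
len 117.5
len 110.0
cen [ 568.87007699 -142.46472289   58.        ] yaw 1.7847370382925207
```

```bash
python3 - <<'E'
from h import *
from workcell import *
s=read_state(); c=dict(np.load('wrist1.npz')); P=cloud(c); R=s['tool_rot']; Q=(P-s['eef_pos'])@R
print(s['eef_pos'],s['time'],s['finger_gap'])
m=(c['range_z']>0)&(c['range_z']<230); print(m.sum())
for v in (254,258,265,275,285,300,320):
    u=np.where(m[v])[0]
    print(v,[(int(k),Q[v,k].round(0).tolist()) for k in u[::12]][:8])
ok=np.where(m); q=Q[m]; i=np.argsort(-q[:,2])[:8]; print(q[i].round(1))
o=onz(c,455,50,15); print('orange',o, P[50,455],P[95,415])
E
```

```text
[ 560.63855061 -166.175378    329.73317227] 2.2083 85.52429452253195
31678
254 [(143, [-49.0, -11.0, -20.0]), (155, [-44.0, -10.0, -20.0]), (365, [43.0, -9.0, -17.0]), (377, [48.0, -10.0, -20.0])]
258 [(140, [-49.0, -10.0, -23.0]), (152, [-44.0, -10.0, -23.0]), (362, [43.0, -5.0, -14.0]), (374, [45.0, -10.0, -23.0])]
265 [(128, [-55.0, -6.0, -22.0]), (140, [-46.0, -11.0, -31.0]), (153, [-42.0, -9.0, -27.0]), (361, [43.0, -2.0, -15.0]), (373, [43.0, -11.0, -29.0]), (385, [48.0, -10.0, -29.0]), (397, [55.0, -6.0, -22.0])]
275 [(117, [-56.0, -6.0, -29.0]), (129, [-48.0, -10.0, -36.0]), (141, [-44.0, -11.0, -37.0]), (153, [-42.0, -6.0, -29.0]), (165, [-42.0, 3.0, -14.0]), (371, [43.0, -5.0, -27.0]), (383, [44.0, -11.0, -37.0]), (395, [49.0, -10.0, -36.0])]
285 [(109, [-56.0, -7.0, -37.0]), (121, [-48.0, -11.0, -44.0]), (133, [-44.0, -11.0, -43.0]), (145, [-42.0, -7.0, -38.0]), (157, [-42.0, 1.0, -25.0]), (361, [43.0, 6.0, -17.0]), (373, [43.0, -3.0, -31.0]), (385, [44.0, -9.0, -41.0])]
300 [(97, [-56.0, -6.0, -45.0]), (109, [-49.0, -11.0, -52.0]), (121, [-45.0, -10.0, -51.0]), (133, [-43.0, -8.0, -48.0]), (145, [-43.0, -1.0, -37.0]), (157, [-43.0, 7.0, -27.0]), (367, [43.0, 7.0, -26.0]), (379, [43.0, -1.0, -38.0])]
320 [(8, [-73.0, -12.0, -63.0]), (20, [-68.0, -13.0, -64.0]), (32, [-66.0, -12.0, -62.0]), (44, [-63.0, -11.0, -62.0]), (75, [-54.0, -11.0, -62.0]), (87, [-50.0, -12.0, -63.0]), (99, [-46.0, -12.0, -63.0]), (111, [-43.0, -12.0, -63.0])]
[[ 43.5   1.3 -12.7]
 [-42.8  -5.8 -13.3]
 [ 43.4   7.  -13.3]
 [ 43.4  -2.  -13.4]
 [-42.5   6.5 -13.4]
 [-42.5   7.3 -13.6]
 [ 43.2   5.8 -13.6]
 [ 43.3   7.3 -13.7]]
orange [809.48783542 -51.607645    15.        ] [813.01179441 -51.04224782   8.44534944] [ 767.12349061 -105.32839342    8.79609851]
```

```bash
cat >> h.py <<'E'
YAW=1.5345; SX=np.array([np.cos(YAW),np.sin(YAW),0]); SY=np.array([-SX[1],SX[0],0]); O=np.array([562.9,-79.6,0])
def S(x,y,z): return O+x*SX+y*SY+np.array([0,0,z])
def inv(p): d=np.asarray(p)-O; return np.array([d@SX,d@SY,d[2]])
E
python3 - <<'E'
from h import *
from workcell import *
D=tool(90,YAW)
def st(t): s=read_state(); print(t,round(s['time'],2),inv(s['eef_pos']).round(1),s['ft_force'].round(1))
movep(S(-62,-135,110),D); st('above')
print(movel(S(-62,-135,40.5),guard=10)); st('down')
print(movel(S(-62,-112,40.5),max_speed=40,guard=15)); st('pushed')
movel(S(-62,-125,40.5)); movel(S(-62,-125,90),max_speed=200)
movel(S(-155,-6,90),max_speed=250)
print(movel(S(-155,-6,40.5),guard=10)); st('down2')
print(movel(S(-115,-6,40.5),max_speed=60,guard=15)); st('p2')
c=camera('top'); np.savez('top2.npz',**c); cv2.imwrite('pics/top2.png',cv2.resize(c['image'][150:260,220:340],None,fx=5,fy=5,interpolation=cv2.INTER_CUBIC))
c=camera('wrist'); np.savez('wrist2.npz',**c); cv2.imwrite('pics/wrist2.png',c['image'])
E
```

```text
above 3.22 [ -62.7 -135.3  111.5] [-0.  -0.4  0. ]
False
down 3.83 [ -62.2 -135.5   41.6] [ 0.2 -0.8  0.5]
False
pushed 4.56 [ -62.  -112.    40.5] [-0.2  0.1  0.7]
False
down2 6.44 [-154.2   -6.4   40.5] [-0.  -0.6  0.4]
False
p2 7.26 [-115.2   -6.1   40.5] [-0.5 -1.3 -0.2]
```

View pics/wrist2.png

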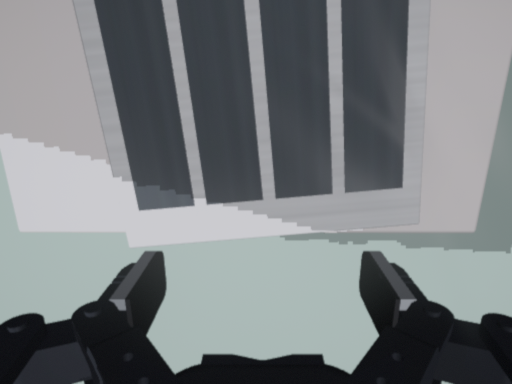

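View pics/top2.png

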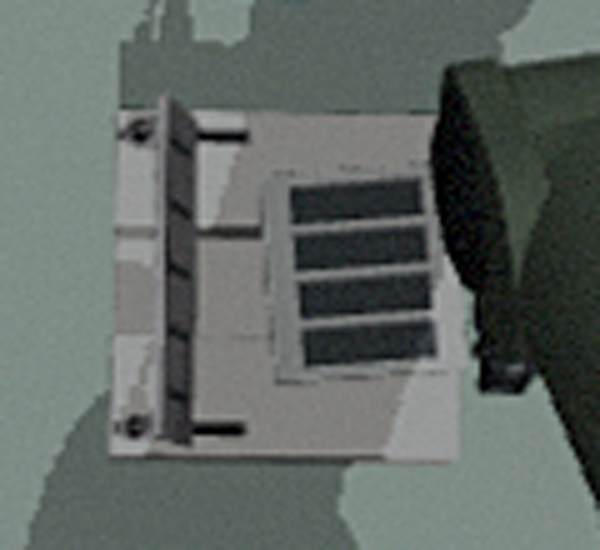

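The plate is nearly square now. In the wrist view its free-end corners are at (128,247) and (421,226).

```bash
python3 - <<'E'
from h import *
c=dict(np.load('wrist2.npz'))
a=inv(onz(c,128,247,58)); b=inv(onz(c,421,226,58)); print(a.round(1),b.round(1),np.linalg.norm(a-b))
print('deck',inv(onz(c,18,232,50)).round(1),inv(onz(c,476,232,50)).round(1))
E
```

```text
[-102.9   49.6   58. ] [-93.5 -71.   58. ] 120.95695064984761
deck [-99.7 100.2  50. ] [-99.7 -99.5  50. ]
```

```bash
python3 - <<'E'
from h import *
from workcell import *
def st(t): s=read_state(); print(t,round(s['time'],2),inv(s['eef_pos']).round(1),s['ft_force'].round(1))
movel(S(-125,-6,90),max_speed=200)
movel(S(-45,-124,90),max_speed=250)
print(movel(S(-45,-124,40.5),guard=10)); st('down')
print(movel(S(-45,-102.5,40.5),max_speed=40,guard=15)); st('pushed')
movel(S(-45,-115,40.5)); movel(S(-45,-115,90),max_speed=200)
movel(S(-125,0,90),max_speed=250)
print(movel(S(-125,0,40.5),guard=10)); 
print(movel(S(-78,0,40.5),max_speed=60,guard=15)); st('p2')
movel(S(-90,0,40.5))
movel(S(-120,0,90),max_speed=200)
c=camera('wrist'); np.savez('wrist3.npz',**c); cv2.imwrite('pics/wrist3.png',c['image']); st('end')
E
```

```text
True
down 8.89 [ -46.  -122.    36.7] [-0.5  0.3 10.5]
False
pushed 9.54 [ -45.1 -102.5   40.6] [0.2 0.3 0.8]
False
False
p2 12.32 [-78.2   0.1  40.4] [-0.3 -0.  -1.1]
end 13.06 [-119.5    0.2   89.8] [-0.4  0.8 -1.4]
```

View pics/wrist3.png

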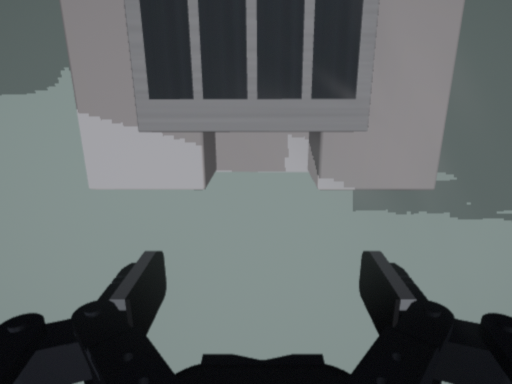

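The plate is now square: its free-end edge is at row 132, columns 138–368. The channel beneath it is visible at columns 205–322.

```bash
python3 - <<'E'
from h import *
c=dict(np.load('wrist3.npz'))
for u,v,z in ((138,131.5,58),(368,131.5,58),(88,189,50),(437,189,50),(206,189,50),(318,189,50)): print(inv(onz(c,u,v,z)).round(1))
from workcell import *
s=read_state()
for t in (60,50,45,40,35,30):
    R=tool(t,YAW); print(t,[inverse_kinematics(S(x,0,z),R) is not None for x,z in ((-110,30),(-80,40),(-40,110),(0,150),(60,150))])
E
```

```text
[-66.1  64.7  58. ]
[-66.  -55.5  58. ]
[-99.9 100.2  50. ]
[ -99.7 -100.6   50. ]
[-99.8  32.2  50. ]
[-99.8 -32.3  50. ]
60 [True, True, True, True, True]
50 [True, True, True, True, True]
45 [True, True, True, True, True]
40 [True, True, True, True, True]
35 [True, True, True, True, True]
30 [True, True, True, True, True]
```

```bash
python3 - <<'E'
from h import *
from workcell import *
def st(t): s=read_state(); print(t,round(s['time'],2),inv(s['eef_pos']).round(1),s['ft_force'].round(1))
movel(S(-60,125,110),max_speed=300)
movel(S(-13,122,75),max_speed=200)
print(movel(S(-13,122,40.5),max_speed=80,guard=10)); st('down')
print(movel(S(-13,107,40.5),max_speed=40,guard=15)); st('pushed')
movel(S(-13,116,40.5)); movel(S(-40,116,90),max_speed=200)
movel(S(-115,0,90),max_speed=300)
movel(S(-100,0,40.5))
print(movel(S(-77.5,0,40.5),max_speed=60,guard=15)); st('p2')
movel(S(-90,0,40.5))
movel(S(-120,0,90),max_speed=200)
c=camera('wrist'); np.savez('wrist4.npz',**c); cv2.imwrite('pics/wrist4.png',c['image']); st('end')
clamp(); s=read_state(); print(s['finger_gap'],s['time'])
E
```

```text
False
down 14.7 [-13.1 121.9  40.6] [-0.2  0.7 -0.3]
False
pushed 15.22 [-13.  106.9  40.5] [-0.2  0.7  1.1]
False
p2 17.53 [-77.3  -0.1  40.7] [-0.7 -0.5  0.7]
end 18.27 [-119.5    0.2   89.8] [-0.1  0.6  0.2]
-0.05901721321360552 19.0417
```

View pics/wrist4.png

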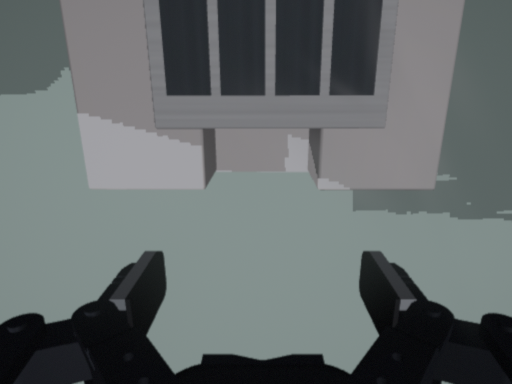

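The free-end edge is at row 128, columns 154–386. The plate is square with its centre about 4 mm to -y, which counts as the middle, and the channel is clear. Next I go under it and tip.

```bash
python3 - <<'E'
from h import *
from workcell import *
c=dict(np.load('wrist4.npz'))
a,b=inv(onz(c,154,128,58)),inv(onz(c,386,128,58)); print(a.round(1),b.round(1))
def st(t): s=read_state(); print(t,round(s['time'],2),inv(s['eef_pos']).round(1),s['ft_force'].round(1))
T=35; R=tool(T,YAW)
E0=(a[0]+b[0])/2; print('end',E0)
movep(S(-130,-3.5,110),R); st('tilted')
movel(S(-110,-3.5,30.5),max_speed=150,guard=12) and print('HIT'); st('in channel')
print(movel(S(E0+17*np.cos(np.radians(T))-6.3,-3.5,30.2),max_speed=60,guard=8)); st('under')
c=camera('scene'); cv2.imwrite('pics/s5.png',cv2.resize(c['image'][140:230,190:310],None,fx=5,fy=5,interpolation=cv2.INTER_CUBIC))
c=camera('wrist'); cv2.imwrite('pics/w5.png',c['image'])
E
```

```text
[-64.3  56.2  58. ] [-64.2 -64.6  58. ]
end -64.25676420277324
tilted 19.87 [-129.8   -3.4  109.8] [-0.1  0.3  0.3]
in channel 20.57 [-110.    -4.    31.2] [-0.4 -0.4  0.4]
True
under 21.39 [-57.9  -3.4  30.1] [ 0.3 -3.4  2.2]
```

View pics/w5.png

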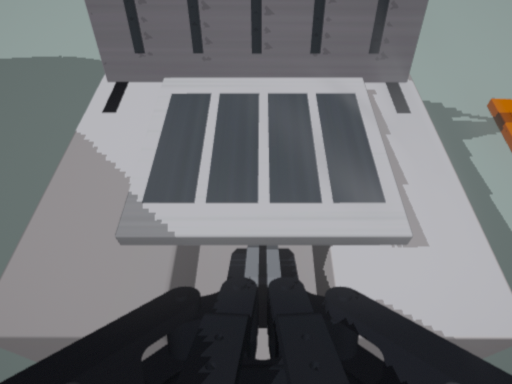

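View pics/s5.png

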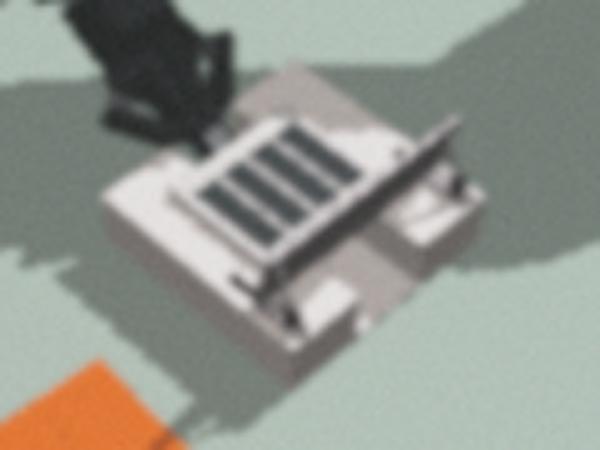

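Wrist view: the closed fingertips are under the free end's middle (contact at about (262,240)). The plate is still flat and square, with its far edge just short of the rest. Tipping up along the arc now.

```bash
cat > tip.py <<'E'
from h import *
T=np.radians(35)
def C(th,P0=46.,s0=17.):  # th deg -> (x,z) of finger corner
    t=np.radians(th)
    u=np.clip((th-35)/(92-35),0,1); s=s0+18*u; P=P0-3*u
    d=np.array([-np.cos(t),np.sin(t)])
    if t<T: E=np.array([P,50])+110*d; return E+s*np.array([np.cos(T),-np.sin(T)])
    return np.array([P,50])+(110-s)*d
OFF=np.array([6.3,9.0])
E
python3 - <<'E'
from tip import *
from workcell import *
R=tool(35,YAW)
cur=inv(read_state()['eef_pos']); base=C(0)-OFF; print('model vs now',base.round(1),cur.round(1))
off=cur[[0,2]]-base
for th in (4,8,13,18,23,28,33,38,43):
    p=C(th)-OFF+off*(1-th/60)
    h=movel(S(p[0],-3.5,p[1]),max_speed=70,guard=15); s=read_state()
    print(th,h,round(s['time'],2),inv(s['eef_pos']).round(1),(s['ft_force']).round(1))
    if h: break
    if th==8:
        c=camera('wrist'); cv2.imwrite('pics/w6a.png',c['image'])
c=camera('scene'); cv2.imwrite('pics/s6.png',cv2.resize(c['image'][140:230,190:310],None,fx=5,fy=5,interpolation=cv2.INTER_CUBIC))
c=camera('wrist'); cv2.imwrite('pics/w6.png',c['image'])
E
```

```text
model vs now [-56.4  31.2] [-58.1  -3.2  29.8]
4 False 21.75 [-57.6  -3.7  38.1] [-0.9 -0.5 -1.8]
8 False 22.01 [-56.7  -3.7  45.8] [-0.  -1.1 -0.9]
13 False 22.35 [-54.8  -3.7  55.4] [-0.4  0.7 -1.4]
18 False 22.64 [-52.1  -3.7  64.7] [ 0.5 -0.  -1.1]
23 False 22.93 [-48.5  -3.6  73.8] [ 0.4 -1.2 -0.6]
28 False 23.23 [-44.2  -3.6  82.6] [ 0.4  0.1 -1.6]
33 False 23.52 [-39.1  -3.6  91. ] [ 0.5 -0.2 -0.9]
38 False 23.79 [-33.3  -3.5  97.5] [-0.9 -0.1 -1. ]
43 False 24.06 [-27.   -3.5 102.6] [-0.1 -0.3 -1.8]
```

View pics/w6.png

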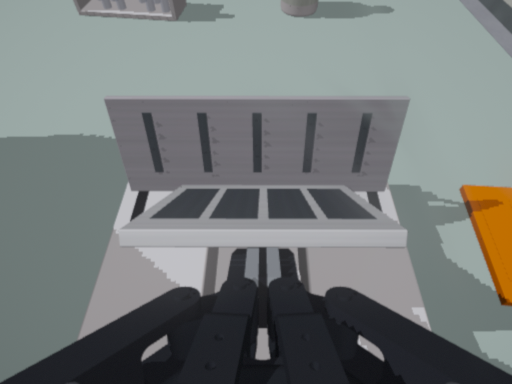

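View pics/s6.png

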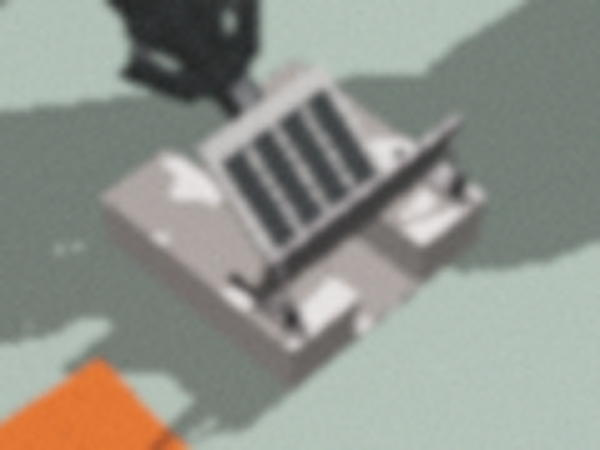

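The plate is at about 40°, square, with its foot at the rest and forces around 1–2 N. Continuing.

```bash
python3 - <<'E'
from tip import *
from workcell import *
for th in (48,53,58,63,68,73,78,83):
    p=C(th)-OFF
    h=movel(S(p[0],-3.5,p[1]),max_speed=60,guard=15); s=read_state()
    print(th,h,round(s['time'],2),inv(s['eef_pos']).round(1),(s['ft_force']).round(1))
    if h: break
c=camera('scene'); cv2.imwrite('pics/s7.png',cv2.resize(c['image'][140:230,190:310],None,fx=5,fy=5,interpolation=cv2.INTER_CUBIC))
c=camera('wrist'); cv2.imwrite('pics/w7.png',c['image']); np.savez('w7.npz',**c)
E
```

```text
48 False 24.45 [-20.   -3.5 107.4] [ 0.3  1.  -1.1]
53 False 24.73 [-13.4  -3.5 111. ] [-0.  -1.1 -1.6]
58 False 25.0 [ -6.5  -3.5 113.9] [ 0.8 -1.8 -1.4]
63 False 25.27 [  0.5  -3.5 116.2] [ 0.9  0.1 -0.1]
68 False 25.54 [  7.5  -3.4 117.7] [-0.7 -1.3  0.1]
73 False 25.81 [ 14.5  -3.4 118.6] [ 1.  -0.9 -1.4]
78 False 26.07 [ 21.4  -3.4 118.8] [-0.  -1.1  0.1]
83 False 26.34 [ 28.2  -3.4 118.3] [0.3 0.1 0.8]
```

View pics/w7.png

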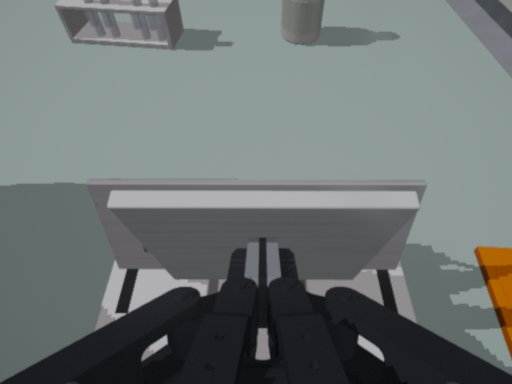

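View pics/s7.png

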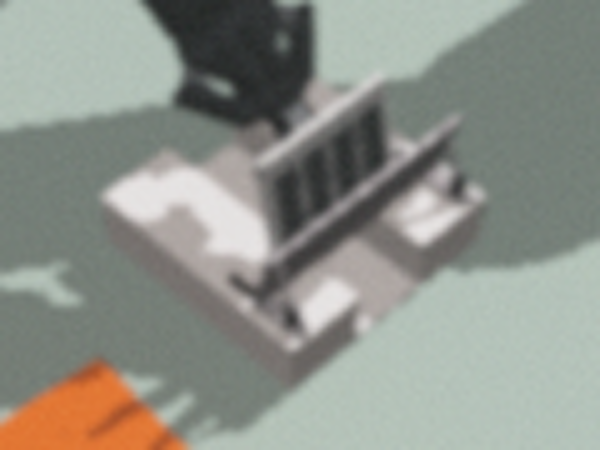

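```bash
python3 - <<'E'
from tip import *
from workcell import *
for th in (88,92,95,98,101):
    p=C(th)-OFF
    h=movel(S(p[0],-3.5,p[1]-(th-83)*.2),max_speed=30,guard=7); s=read_state()
    print(th,h,round(s['time'],2),inv(s['eef_pos']).round(1),(s['ft_force']).round(1))
    if h: break
c=camera('scene'); cv2.imwrite('pics/s8.png',cv2.resize(c['image'][140:230,190:310],None,fx=5,fy=5,interpolation=cv2.INTER_CUBIC))
c=camera('wrist'); cv2.imwrite('pics/w8.png',c['image']); np.savez('w8.npz',**c)
E
```

```text
88 False 26.82 [ 34.5  -3.4 116.2] [-0.2 -0.7 -0.4]
92 False 27.15 [ 39.6  -3.4 114.1] [-0.3  0.3 -0.7]
95 False 27.43 [ 43.5  -3.4 113.3] [ 0.6  0.7 -0. ]
98 False 27.72 [ 47.4  -3.4 112.3] [-0.2 -0.7  0.5]
101 False 28.0 [ 51.2  -3.4 111. ] [-0.7  0.6 -0.3]
```

View pics/w8.png

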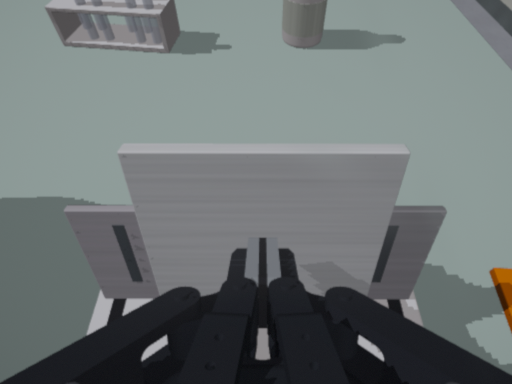

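View pics/s8.png

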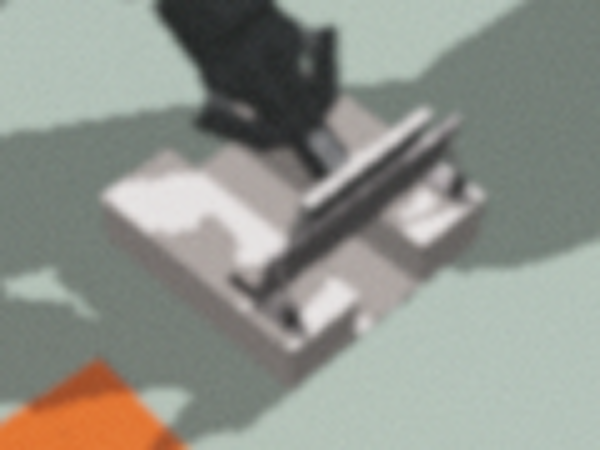

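```bash
python3 - <<'E'
from tip import *
from workcell import *
def st(t): s=read_state(); print(t,round(s['time'],2),inv(s['eef_pos']).round(1),s['ft_force'].round(1))
movel(S(15,-3.5,111),max_speed=100); 
movel(S(15,-3.5,60),max_speed=100); st('low')
print(movel(S(50,-3.5,60),max_speed=25,guard=5)); st('press')
wait(0.3); st('press')
movel(S(-10,-3.5,70),max_speed=100)
movel(S(-90,-3.5,150),max_speed=200); st('back')
c=camera('scene'); np.savez('s9.npz',**c); cv2.imwrite('pics/s9.png',cv2.resize(c['image'][140:230,190:310],None,fx=5,fy=5,interpolation=cv2.INTER_CUBIC))
c=camera('wrist'); cv2.imwrite('pics/w9.png',c['image']); np.savez('w9.npz',**c)
E
```

```text
low 29.27 [15.2 -3.6 60.1] [0.4 0.  0.2]
True
press 30.33 [43.9 -3.5 59.8] [-0.7 -3.8  4.7]
press 30.63 [44.  -3.5 59.7] [-0.6 -4.7  5.5]
back 32.05 [-88.8  -3.1 149.4] [-0.4  1.1  0. ]
```

View pics/w9.png

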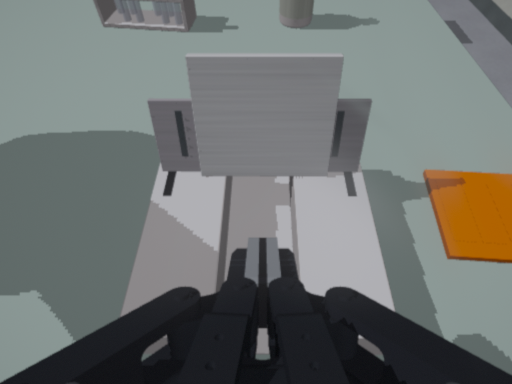

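View pics/s9.png

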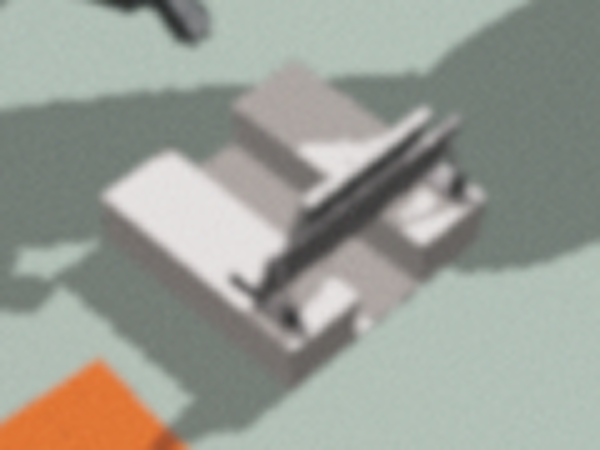

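The plate is leaning on the rest, with its foot edge at row 177 (columns 202–330), top edge at row 55 and the rest base at row 172. I'll compare the planes numerically.

```bash
python3 - <<'E'
from h import *
c=dict(np.load('w9.npz')); P=cloud(c); Q=(P-O)@np.stack([SX,SY,[0,0,1]],1)
def fit(v0,v1,u0,u1):
    q=Q[v0:v1,u0:u1].reshape(-1,3); q=q[c['range_z'][v0:v1,u0:u1].ravel()>0]
    A=np.c_[q[:,1],q[:,2]-50,np.ones(len(q))]; k=np.linalg.lstsq(A,q[:,0],rcond=None)[0]
    r=A@k-q[:,0]; k=np.linalg.lstsq(A[abs(r)<4],q[abs(r)<4,0],rcond=None)[0]
    print('yaw',k[0].round(3),'lean',np.arctan(k[1]).round(3),'x@deck',k[2].round(1),len(q),np.std(r).round(1))
fit(65,165,205,325)
A=[fit(108,160,162,175),fit(108,160,347,358)]
m=np.zeros((384,512),bool); m[108:160,160:172]=1; m[108:160,348:360]=1
q=Q[m]; B=np.c_[q[:,1],q[:,2]-50,np.ones(len(q))]; print('rest both',np.linalg.lstsq(B,q[:,0],rcond=None)[0])
for u,v,z in ((202,178,52),(332,177,52)): print(inv(onz(c,u,v,z)).round(1))
z=cv2.resize(c['image'][40:190,145:375],None,fx=3.4,fy=3.4,interpolation=cv2.INTER_CUBIC); cv2.imwrite('pics/w9z.png',z)
E
```

```text
yaw 0.001 lean 0.261 x@deck 43.3 11946 0.7
yaw 0.008 lean 0.261 x@deck 51.0 675 0.7
yaw -0.024 lean 0.263 x@deck 49.4 570 0.7
rest both [ 1.23668065e-03 -2.68935067e-01  7.22007913e+01]
[42.1 54.7 52. ]
[ 43.5 -68.8  52. ]
```

View pics/w9z.png

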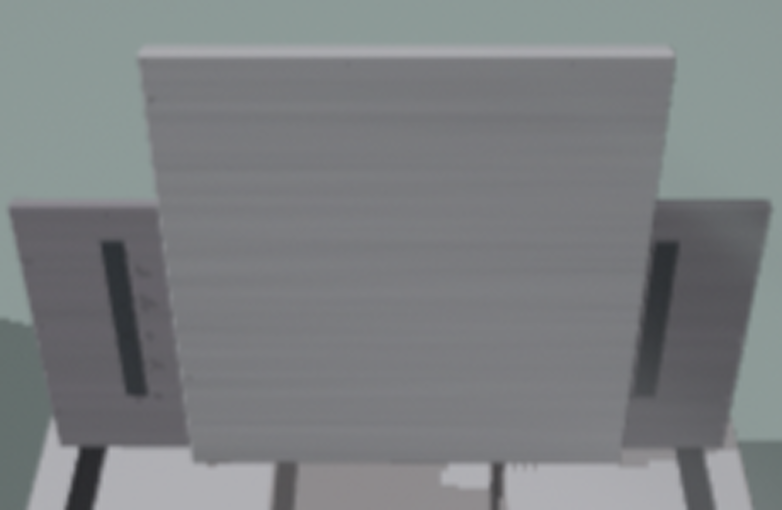

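```bash
python3 - <<'E'
from h import *
c=dict(np.load('w9.npz')); P=cloud(c); Q=(P-O)@np.stack([SX,SY,[0,0,1]],1)
for v in (65,80,90,120,150,165):
    q=Q[v]; m=abs(q[:,0]-(43.3+.267*(q[:,2]-50)))<4
    m&=(np.arange(512)>180)&(np.arange(512)<345)
    y=q[m][:,1]; print(v,y.min().round(1),y.max().round(1),((y.min()+y.max())/2).round(1),(y.max()-y.min()).round(1))
for u,v in ((148,50),(224,300)): pass
v=200; q=Q[v]; print([ (u,q[u].round(0).tolist()) for u in (222,226,230,290,293,296)])
E
```

```text
65 -63.7 54.7 -4.5 118.4
80 -63.8 54.9 -4.4 118.6
90 -63.1 55.2 -3.9 118.3
120 -63.3 55.3 -4.0 118.6
150 -63.4 55.3 -4.1 118.7
165 -63.6 55.2 -4.2 118.9
[(222, [18.0, 34.0, 50.0]), (226, [26.0, 32.0, 38.0]), (230, [49.0, 32.0, 8.0]), (290, [49.0, -32.0, 8.0]), (293, [28.0, -32.0, 36.0]), (296, [18.0, -33.0, 49.0])]
```

The plate is flush, square and 4 mm off centre, and the arm is clear, so I'm handing in.

```bash
python3 - <<'E'
from workcell import *
print(finish_job(), read_state()['time'])
E
```

```text
the job is handed in; nothing more can be done
the job is handed in; nothing more can be done
```

The plate is standing on its +x edge and leaning flat against the back rest, recessed face to the rest. I let go and handed the job in at about 32 s.

**What I did:** I slid and squared the plate on the deck with the open fingertips, pushing it to about 6–8 mm short of the rest. Then I put the closed fingertips under its free end through the channel and tipped it up in an arc. The arc-step readings stayed within about 2 N, and the plate settled onto the rest by itself over the last few degrees. I finished with one gentle press (about 7 N) low on the plate to seat the foot, then backed off.

**Last checks (wrist depth image, arm withdrawn):**

| Check | Result |
|---|---|
| Lean | 0.261 rad, against 0.26 nominal for the rest |
| Square to the rest | off by about 0.001 rad |
| Foot | front face 43.3 mm from the stand's origin at deck height, so about 51.6 mm with the plate's thickness |
| Rest face | 51–52 mm from the stand's origin, so the plate is flush to the precision of the measurement |
| Sideways position | about 4 mm off the stand's middle, left as it was |

**What didn't go cleanly:**
- My sideways nudges overshot: about +4.6 mm, then about -4.3 mm.
- One descent brushed the deck and stopped on the guard at about 10 N.
- Two plane fits on narrow strips of the rest gave the rest at 49.4 and 51.0 mm, and one combined fit of the rest failed. I relied on the base line seen in the first wrist image, which put it at 52 mm.
- I did not measure the bottle, beaker and rack again. The arm's moves were not meant to come near them.

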